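# Clear the digestion bench: vessels, lamp cartons and reagent bottle to their trays

## Task

Tidy the laboratory bench: stand the two black digestion vessels in the pale-blue carrier and the two blue lamp cartons in the yellow tray, one to a bay in either order, and stand the orange-capped reagent bottle in the dark navy spill tray. Set each thing down upright on the floor of its tray, the same way up as it stands now; do not drop or topple anything. Leave the culture dish and the little amber vial where they are.

Things in the scene. Friction and masses are not known exactly. Their poses are not given: they have to be found in the camera images.
- vessel_red: a small digestion vessel: upright black cylinder 44 mm in diameter, 72 mm tall, with a pale-blue band (z 52 to 64), topped by a white cap 39 mm in diameter with a red dot; 90 mm tall in all, about 0.18 kg. Starts upright on the bench. Origin: centre of its underside, z up. Grip it on the black body or the cap
- vessel_green: a small digestion vessel: upright black cylinder 44 mm in diameter, 72 mm tall, with a pale-blue band (z 52 to 64), topped by a white cap 39 mm in diameter with a green dot; 90 mm tall in all, about 0.18 kg. Starts upright on the bench. Origin: centre of its underside, z up. Grip it on the black body or the cap
- carton_white: a small bright-blue lamp carton with a white label on its top: a block 36 mm wide (its x), 60 mm long (its y) and 55 mm tall, about 0.09 kg. Starts standing on its 36 x 60 mm base. Origin: centre of its underside, z up
- carton_yellow: a small bright-blue lamp carton with a yellow label on its top: a block 36 mm wide (its x), 60 mm long (its y) and 55 mm tall, about 0.09 kg. Starts standing on its 36 x 60 mm base. Origin: centre of its underside, z up
- bottle: the reagent bottle: pale grey glass, empty, body 46 mm in diameter up to z = 50 mm, narrowing to a neck, with an orange cap 36 mm in diameter from z = 67 to 91 mm; 91 mm tall, about 0.15 kg. Starts upright. Origin: centre of its underside, z up. Best gripped by the cap (about z = 80 mm)
- carrier: the vessels' carrier: pale-blue (periwinkle) shallow open tray fixed to the bench, 74 mm (its x) by 172 mm (its y), 18 mm tall, walls and floor 4 mm thick. Origin: centre of its underside, z up. A 4 mm wall at y = 0 parts it into two bays, each 66 (x) by 80 mm (y) inside, centred at y = +42 and -42 mm. Either vessel may go in either bay
- carton_tray: the cartons' tray: yellow shallow open tray fixed to the bench, 74 mm (its x) by 172 mm (its y), 18 mm tall, walls and floor 4 mm thick. Origin: centre of its underside, z up. A 4 mm wall at y = 0 parts it into two bays, each 66 (x) by 80 mm (y) inside, centred at y = +42 and -42 mm. Either carton may go in either bay; a carton fits with its y along the tray's y, either way round
- spill_tray: the bottle's spill tray: dark navy shallow open tray fixed to the bench, 74 mm (its x) by 172 mm (its y), 18 mm tall, walls and floor 4 mm thick. Origin: centre of its underside, z up. It has no dividing wall: inside 66 mm (x) by 164 mm (y); the bottle may stand anywhere on its floor
- dish: a culture dish, a pale closed disc 54 mm in diameter and 13 mm tall, loose. Origin: centre of its underside. Only a bystander: leave it where it stands
- vial: a little amber vial with a black cap, 22 mm in diameter and 43 mm tall, loose. Origin: centre of its underside. Only a bystander: leave it where it stands. All other equipment is fixed, under 0.25 m tall, and lies beyond x = 0.78 m or over 0.55 m to either side
There are look-alikes about, which are no part of the job. Leave any green or red look-alike of the spill_tray alone.

How it is judged:
By the outcome, as a careful person would: the job done as asked, in the order asked, and still so for the second after the job is handed in, with the robot touching nothing.
It also fails if it takes over 128 s, if anything falls off the work surface, if the arm or the gripper's body presses on something with over 40 N, if the wrist force passes 120 N, or if a joint passes its speed limit or range.

## Robot

A 6-joint arm with a two-finger parallel gripper is mounted at the origin on the work surface. World frame = base frame: x ahead of the robot, y to its left, z up, the work surface at z = 0. Lengths are in m, angles in degrees, forces in N, time in s.
With the tool pointing down it reaches from about 0.4 to 0.825 m from the base axis. Payload 7 kg.
Tool frame: the origin (TCP) lies at the very end of the fingers, on their centre line; the grasp point (between the pads) lies 19 mm behind it; z points along the fingers, y is the line along which they close (so a half turn about z gives the same grasp; the last joint's range is limited). The gripper opens to 88 mm and grips with 3 to 60 N. Pads are 19 mm wide; open, the fingers measure 130 mm over their backs; the gripper's body (78 mm by 193 mm) begins 47 mm behind the grasp point.
Start: joints at [16.507, 20.546, 0.682, 0, -70.136, -16.507], TCP at [0.675, -0, 0.227] pointing down, gripper open.
Joint ranges: [-176.03, 176.03], [-82.01, 121.73], [-58.28, 71.71], [-173.87, 95.51], [-174.79, -0.11], [-173.66, 173.66]. Speed limits (degrees/s): [136.94, 136.94, 172.46, 180, 180, 180].

## Interface

Orientations are given as a 3x3 rotation matrix whose columns are the frame's x, y, z axes.
In Python, from plant import manip gives the robot as it stands. Calls block until the motion is done:
- manip.move_ptp(position, orientation): joint-space move of the TCP to a pose.
- manip.movel(position, frame=None, max_speed=0.15): straight line of the TCP; frame=None keeps the orientation; max_speed is the mean speed in m/s.
- manip.move_joints(angles): joint-space move.
- manip.open_gripper() and manip.gripper_close(strength=None): open the fingers fully, or close them until they stop; strength is the grip in N (None keeps the last).
- manip.pause(seconds).
- manip.inverse_kinematics(position, orientation): joint angles nearest the present ones, or None.
- manip.read_state(): the state.
- manip.get_image(name): name is "scene" or "side" or "wrist"; returns a dict with "frame" (420x560x3 uint8, red, green, blue), "range_z" (420x560 float32, m along the optical axis (not along the pixel's ray), 0 where there is no reading), "fov_y" (degrees; the focal length in pixels is half the picture's height over the tangent of half this angle, whatever the lens; pixels are square), "cx", "cy" (the principal point, pixels), "rvec" (rotation vector, rad) and "tvec" (3), from world to camera coordinates, as OpenCV has them; the wrist camera has in their place "T_tool_cam" (4x4, takes a point from camera to tool coordinates, whose origin is the TCP and whose axes are the flange's). Camera axes: x right, y down, z forward; pixel columns grow to the right and rows downward; lengths in m; the calibration is good to about 2 mm. A picture is of the moment at which its call begins: read the wrist's pose just before it.
A pose or a line that the arm cannot do raises manip.Unreachable and nothing moves.
- manip.sign_off(): hands the job in; it is judged then, once.
The state is a dict: "time_s": time; "joint_positions": joint angles; "dq": joint speeds; "joint_torque": joint torques, N m; "ee_pos": TCP position; "tcp_rot": TCP orientation; "contact_force": force on the tool from outside, world axes, zero at the start; "torque": the same for the moment, N m; "opening": finger opening in m; "gripper_force": force on a finger pad.
Only numpy, scipy, OpenCV 4.12 (cv2) and the standard library are available. Lean on these libraries where they do the work, as an engineer would, in place of code of your own. Each camera call takes 0.05 s, during which the arm holds its last target. There are 200 camera calls.

## Working session

There is one attempt and no reset: what is moved stays moved. The work goes in short steps, each a Python script; the robot and the scene stay as the last script left them, time stands still between calls to the robot, and variables do not carry over. Pictures are saved under pics/ and viewed, at most 14 in all, crops included, and the job is handed in when it is done.

```bash
mkdir -p pics; ls
python3 - <<'E'
from plant import manip
import cv2,numpy as np,pickle
d={}
for n in ("scene","side","wrist"):
    s=manip.read_state(); im=manip.get_image(n); d[n]=(s,im)
    cv2.imwrite(f"pics/{n}0.png",im["frame"][:,:,::-1])
    print(n,{k:np.round(v,4).tolist() if not isinstance(v,str) else v for k,v in im.items() if k not in("frame","range_z")}, (im["range_z"]>0).mean())
pickle.dump(d,open("d0.pkl","wb"))
print(s)
E
```

```text
pics
scene {'fov_y': 52.7384, 'cx': 282.3983, 'cy': 211.6734, 'rvec': [1.8144, 1.3213, -0.7489], 'tvec': [-0.1167, -0.2034, 1.3398]} 0.9959608843537415
side {'fov_y': 54.8357, 'cx': 284.4867, 'cy': 213.6596, 'rvec': [0.4575, -2.7361, 1.1477], 'tvec': [0.4237, 0.1273, 0.8996]} 0.9961607142857143
wrist {'fov_y': 69.9346, 'cx': 279.7396, 'cy': 210.4668, 'T_tool_cam': [[-0.0002, -0.9589, -0.2839, 0.0755], [1.0, -0.0001, -0.0005, -0.0008], [0.0005, -0.2839, 0.9589, -0.1575], [0.0, 0.0, 0.0, 1.0]]} 0.9961522108843538
{'time_s': 0.1, 'joint_positions': array([ 1.65083024e+01,  2.05854237e+01,  6.39644402e-01, -1.64160715e-02,
       -7.01366193e+01, -1.65062509e+01]), 'dq': array([-0.01193848, -0.037349  ,  0.09085005,  0.01688918, -0.10646694,
       -0.01071486]), 'joint_torque': array([-1.42273191e-03, -5.84165347e+01,  2.93752134e+01,  7.01551259e+00,
        1.01412315e-02, -6.66964229e-05]), 'ee_pos': array([ 6.74565341e-01, -1.82462306e-05,  2.25746788e-01]), 'tcp_rot': array([[-6.16294425e-05, -9.99998939e-01, -1.45540321e-03],
       [-9.99999987e-01,  6.18482334e-05, -1.50285584e-04],
       [ 1.50375439e-04,  1.45539392e-03, -9.99998930e-01]]), 'contact_force': array([ 0.38252064, -0.24742441,  0.25088919]), 'torque': array([ 0.01959413, -0.01658208,  0.0115406 ]), 'gripper_force': 0.0, 'opening': 0.0878545837119528}
```

View pics/scene0.png

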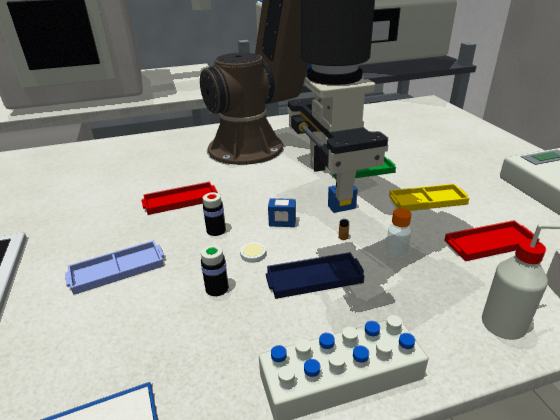

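View pics/side0.png

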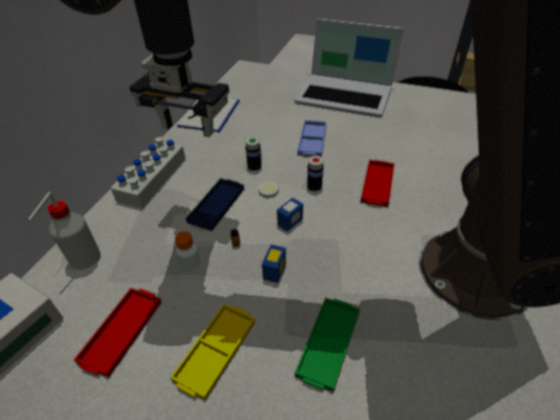

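Scene (side) pixels of the candidates:
- **Vessels:** red dot (214,213) and green dot (214,270).
- **Cartons:** white label (282,212) and yellow label (342,197), the latter partly behind a finger.
- **Bottle:** the orange cap at (401,218). The red-capped wash bottle at (515,290) is not it.
- **Carrier:** periwinkle tray (115,266). The clipboard's blue edge is not it.
- **Carton tray:** yellow (428,197).
- **Spill tray:** navy (315,275). The red trays at (180,197) and (490,240) and the green one at (375,165) are look-alikes.

Next I'll localise them by colour mask and depth.

```bash
cat > h.py <<'E'
import cv2,numpy as np
def cloud(im,s=None):
    """world points (HxWx3), hsv image, validity"""
    f=im["frame"]; z=im["range_z"].astype(float); H,W=z.shape
    fl=H/2/np.tan(np.radians(im["fov_y"])/2)
    u,v=np.meshgrid(np.arange(W),np.arange(H))
    P=np.dstack([(u-im["cx"])/fl*z,(v-im["cy"])/fl*z,z])
    if "rvec" in im:
        R=cv2.Rodrigues(np.array(im["rvec"],float))[0]; P=(P-np.array(im["tvec"]).ravel())@R
    else:
        T=np.array(im["T_tool_cam"]); P=P@T[:3,:3].T+T[:3,3]
        P=P@s["tcp_rot"].T+s["ee_pos"]
    return P,cv2.cvtColor(f,cv2.COLOR_RGB2HSV),z>0
def blobs(P,hsv,ok,lo,hi,zr,area=25,xr=(.3,.9),yr=(-.55,.55)):
    m=cv2.inRange(hsv,np.array(lo),np.array(hi))>0
    m&=ok&(P[...,2]>zr[0])&(P[...,2]<zr[1])&(P[...,0]>xr[0])&(P[...,0]<xr[1])&(abs(P[...,1])<.55)
    n,l,st,c=cv2.connectedComponentsWithStats(m.astype(np.uint8))
    return [(c[i],P[l==i]) for i in range(1,n) if st[i,4]>=area]
def rect(p):
    c,sz,a=cv2.minAreaRect(p[:,:2].astype(np.float32))
    if sz[0]>sz[1]: sz=sz[::-1]; a+=90   # a: angle of the short side
    return np.round(c,4),np.round(sz,4),round((a+90)%180-90,1)
E
python3 - <<'E'
import pickle,numpy as np
from h import *
d=pickle.load(open("d0.pkl","rb"))
for n in ("scene","side"):
    P,hsv,ok=cloud(d[n][1],d[n][0])
    print(n,"bench z",np.round(np.median(P[...,2][ok&(abs(P[...,2])<.02)]),4))
    for px in ([(214,197),(214,252),(282,205),(342,200),(401,215),(115,266),(428,197),(315,275),(252,251),(344,228)] if n=="scene" else [(315,161),(252,142),(290,208),(273,256),(184,240),(313,138),(215,350),(216,204),(268,189),(235,235)]):
        print(px,hsv[px[1],px[0]],np.round(P[px[1],px[0]],3))
    for nm,lo,hi,zr in [("yellow",(22,120,60),(33,255,255),(.003,.03)),("yellow label",(22,120,60),(33,255,255),(.045,.07)),("peri",(108,60,90),(125,170,255),(.003,.03)),("navy",(105,60,5),(130,255,90),(.003,.03)),("blue carton",(95,140,50),(118,255,255),(.03,.065)),("orange",(5,130,100),(18,255,255),(.06,.11)),("white cap",(0,0,120),(180,70,255),(.08,.1))]:
        for c,p in blobs(P,hsv,ok,lo,hi,zr): print(nm,c.round(),len(p),rect(p),np.round(np.percentile(p[:,2],[5,95]),3))
E
```

```text
scene bench z -0.0003
(214, 197) [  2 255 207] [ 0.428 -0.16   0.091]
(214, 252) [ 72 255 146] [ 0.618 -0.192  0.091]
(282, 205) [111  88 173] [ 0.451 -0.016  0.054]
(342, 200) [ 26 129  95] [ 0.731 -0.004  0.225]
(401, 215) [ 13 255 139] [0.619 0.179 0.089]
(115, 266) [113  82 235] [ 0.497 -0.379  0.014]
(428, 197) [ 26 255 112] [0.47  0.351 0.012]
(315, 275) [113 167  64] [ 0.638 -0.008  0.003]
(252, 251) [ 28  62 233] [ 0.539 -0.109  0.013]
(344, 228) [ 16 194  79] [0.547 0.092 0.03 ]
yellow [428. 196.] 1261 (array([0.4627, 0.3545]), array([0.0815, 0.1841]), -8.4) [0.003 0.018]
yellow [345. 202.] 52 (array([0.4408, 0.1429]), array([0.0054, 0.0286]), 2.8) [0.017 0.029]
peri [113. 266.] 2402 (array([ 0.4903, -0.3784]), array([0.0791, 0.1845]), 10.0) [0.003 0.018]
peri [ 85. 404.] 89 (array([ 0.7947, -0.4117]), array([0.0047, 0.1163]), 5.3) [0.006 0.009]
navy [341. 205.] 193 (array([0.4367, 0.1349]), array([0.034 , 0.0655]), -28.0) [0.004 0.028]
navy [282. 221.] 192 (array([ 0.4557, -0.0169]), array([0.0208, 0.0618]), -6.0) [0.004 0.028]
navy [314. 274.] 2404 (array([ 0.6421, -0.0115
[... 1858 characters left out ...]
 82.7) [0.005 0.015]
navy [215. 204.] 1280 (array([ 0.6394, -0.0051]), array([0.0745, 0.1789]), -4.4) [0.004 0.019]
navy [288. 223.] 145 (array([0.4303, 0.0018]), array([0.0279, 0.061 ]), -51.9) [0.005 0.028]
navy [271. 277.] 122 (array([0.4177, 0.1717]), array([0.017 , 0.0373]), -63.9) [0.005 0.029]
blue carton [290. 209.] 117 (array([ 0.4372, -0.0084]), array([0.0326, 0.0578]), -23.4) [0.052 0.057]
blue carton [274. 259.] 154 (array([0.4207, 0.1463]), array([0.0332, 0.0564]), -0.4) [0.052 0.058]
white cap [252. 140.] 51 (array([ 0.6104, -0.1955]), array([0.0328, 0.0365]), -87.6) [0.088 0.092]
white cap [315. 160.] 51 (array([ 0.4196, -0.1605]), array([0.0308, 0.0359]), -60.6) [0.088 0.092]
```

```bash
cat >> h.py <<'E'
def top(P,ok,xy,h,r=.05,tol=.004):
    """points of a flat top at height h near xy"""
    m=ok&(abs(P[...,2]-h)<tol)&(np.hypot(P[...,0]-xy[0],P[...,1]-xy[1])<r)
    return P[m]
def rot(a):
    """tool down, closing line along direction a (deg)"""
    c,s=np.cos(np.radians(a)),np.sin(np.radians(a))
    y=np.array([-c,-s,0]); z=np.array([0,0,-1.]); return np.column_stack([np.cross(y,z),y,z])
E
python3 - <<'E'
import pickle
from h import *
from plant import manip
for i,(x,y) in enumerate([(.52,-.2),(.52,.22)]):
    manip.move_ptp([x,y,.33],rot(0)); s=manip.read_state(); im=manip.get_image("wrist")
    print(s["time_s"],s["ee_pos"].round(4))
    pickle.dump((s,im),open(f"w{i}.pkl","wb")); cv2.imwrite(f"pics/w{i}.png",im["frame"][:,:,::-1])
    P,hsv,ok=cloud(im,s); print("bench",np.median(P[...,2][ok&(abs(P[...,2])<.02)]))
    for nm,xy,h in [("vr",(.421,-.163),.09),("vg",(.611,-.1955),.09),("bo",(.612,.186),.091)]:
        p=top(P,ok,xy,h)
        if len(p)>30: print(nm,len(p),np.round(cv2.minEnclosingCircle(p[:,:2].astype(np.float32))[0],4),rect(p))
    for nm,xy in [("cw",(.44,-.012)),("cy",(.421,.146))]:
        p=top(P,ok,xy,.055)
        if len(p)>30: print(nm,len(p),rect(p))
    for nm,lo,hi in [("yellow",(22,120,40),(33,255,255)),("peri",(108,50,60),(125,170,255)),("navy",(105,60,5),(130,255,90))]:
        for c,p in blobs(P,hsv,ok,lo,hi,(.012,.022),150): print(nm,c.round(),len(p),rect(p))
E
```

```text
1.2083 [ 0.5204 -0.1994  0.3292]
bench -0.00035641031416330793
vr 595 [ 0.4214 -0.163 ] (array([ 0.4209, -0.163 ]), array([0.0374, 0.0376]), 0.8)
vg 628 [ 0.6106 -0.1937] (array([ 0.6106, -0.1937]), array([0.0372, 0.0378]), 62.6)
cw 137 (array([ 0.4404, -0.0115]), array([0.0356, 0.0608]), -22.1)
navy [217. 242.] 360 (array([ 0.6365, -0.0567]), array([0.0712, 0.088 ]), -4.0)
navy [213. 319.] 195 (array([0.6452, 0.0645]), array([0.0343, 0.0728]), -89.0)
2.8083 [0.5202 0.2193 0.33  ]
bench -0.00045952763067527713
bo 580 [0.6127 0.187 ] (array([0.6122, 0.1869]), array([0.0345, 0.0349]), 61.4)
cw 558 (array([0.4463, 0.0045]), array([0.0274, 0.0359]), 67.6)
cy 1173 (array([0.4233, 0.1449]), array([0.0363, 0.0591]), 0.8)
yellow [317. 232.] 734 (array([0.4615, 0.3394]), array([0.0737, 0.1479]), -8.1)
peri [197.  53.] 623 (array([0.6437, 0.0343]), array([0.0731, 0.101 ]), -3.5)
navy [194.  51.] 682 (array([0.6434, 0.0334]), array([0.0726, 0.1025]), -3.9)
```

```bash
python3 -c "
import cv2,numpy as np
a,b=[cv2.resize(cv2.imread(f'pics/w{i}.png'),(400,300)) for i in(0,1)]
cv2.imwrite('pics/w01.png',np.hstack([a,b]))"
```

```text
(no output)
```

View pics/w01.png

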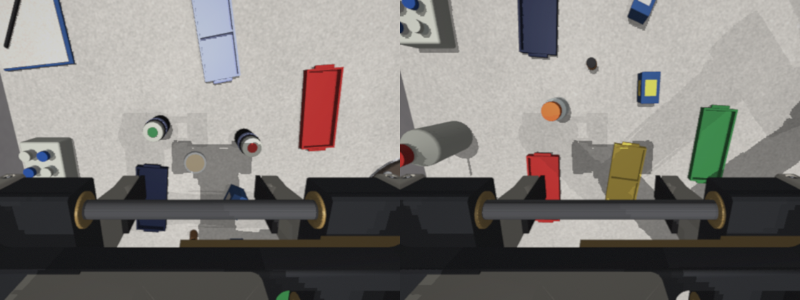

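The wrist view (left half) shows the green-dot vessel (157,130), the red-dot vessel (250,147), and the carrier with its divider (215,38). The right half shows the orange bottle cap (552,110), the yellow-label carton (650,88), the divided yellow tray (625,172) and the navy tray (538,25). These agree with the other two views, so I'll pick the first vessel.

```bash
cat > pp.py <<'E'
from h import *
from plant import manip
UP=.235
def bay(c,a,y): return np.array(c)+y*np.array([-np.sin(np.radians(a)),np.cos(np.radians(a))])
def fz(): return np.mean([(manip.pause(.02),manip.read_state()["contact_force"][2])[1] for _ in range(5)])
def pick(xy,a,z,f):
    manip.open_gripper(); manip.move_ptp([*xy,UP],rot(a))
    manip.movel([*xy,z+.03],max_speed=.2); manip.movel([*xy,z],max_speed=.06)
    s=manip.read_state(); manip.gripper_close(f); manip.pause(.2); t=manip.read_state()
    print("grip",t["ee_pos"].round(4),"open",round(t["opening"],4),"F",round(t["gripper_force"],1),t["contact_force"].round(1))
    manip.movel([*xy,z+.02],max_speed=.06); manip.movel([*xy,UP],max_speed=.2)
    t=manip.read_state(); print("up",round(t["opening"],4),"t",t["time_s"]); return s["ee_pos"][2]
def place(xy,a,zp):
    """zp: TCP height at which the thing stood on the bench"""
    manip.move_ptp([*xy,UP],rot(a)); manip.pause(.2)
    manip.movel([*xy,zp+.03],max_speed=.2); manip.movel([*xy,zp+.009],max_speed=.05)
    manip.pause(.2); f0=fz(); z=zp+.009
    while z>zp+.001:
        z-=.001; manip.movel([*xy,z],max_speed=.03)
        f=fz()
        if f-f0>1.0: break
    t=manip.read_state(); print("set",t["ee_pos"].round(4),"dz",round(t["ee_pos"][2]-zp,4),"df",round(f-f0,2),"open",round(t["opening"],4))
    manip.open_gripper(); manip.pause(.2)
    manip.movel([*xy,z+.05],max_speed=.1); manip.movel([*xy,UP],max_speed=.25)
    print("t",manip.read_state()["time_s"])
CA,CT,ST=((.489,-.376),10.3),((.463,.3555),-8.3),((.6415,-.009),-4.1)
E
python3 - <<'E'
from pp import *
z=pick((.421,-.163),10.3,.062,20)
im=manip.get_image("scene"); cv2.imwrite("pics/s1.png",im["frame"][:,:,::-1])
place(bay(*CA,-.042),10.3,z)
im=manip.get_image("scene"); cv2.imwrite("pics/s2.png",im["frame"][:,:,::-1])
E
```

```text
grip [ 0.4208 -0.1631  0.062 ] open 0.0435 F 20.0 [-1.5 -1.3  1.2]
up 0.0432 t 8.4833
set [ 0.4967 -0.4178  0.066 ] dz 0.004 df 6.76 open 0.0432
t 15.875
```

View pics/s2.png

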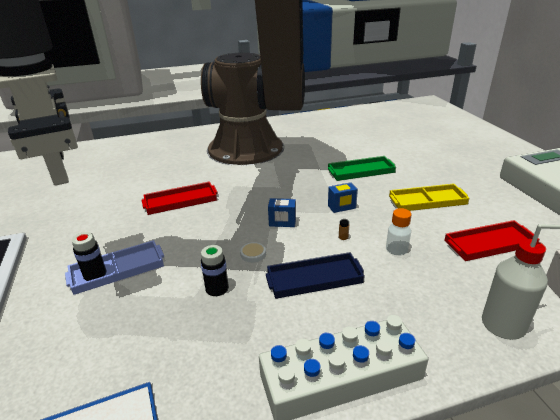

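The red vessel (88,257) stands upright in the carrier's left bay. I'll do the green vessel and the first carton next.

Run:
```python
from pp import *
z=pick((.6106,-.194),10.3,.062,20); place(bay(*CA,.042),10.3,z)
z=pick((.4405,-.0115),-22.2,.023,12); place(bay(*CT,-.042),-8.3,z)
im=manip.get_image("scene"); cv2.imwrite("pics/s3.png",im["frame"][:,:,::-1])
```

```text
grip [ 0.6104 -0.1941  0.062 ] open 0.0434 F 20.0 [-1.6  0.4  2.3]
up 0.0429 t 21.025
set [ 0.4817 -0.3348  0.066 ] dz 0.0042 df 2.4 open 0.0433
t 27.775
grip [ 0.4404 -0.0115  0.023 ] open 0.036 F 12.0 [-0.3 -0.4  1. ]
up 0.0359 t 33.5917
set [0.457  0.314  0.0268] dz 0.0038 df 8.51 open 0.0356
t 41.5667
```

View pics/s3.png

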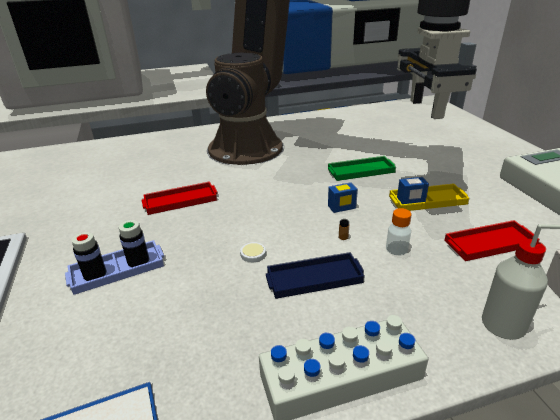

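Both vessels stand in the carrier (88,257 and 132,245), and the white-label carton is in the yellow tray's near bay (412,190). The other carton and the bottle are left.

Run:
```python
from pp import *
z=pick((.4233,.145),0.5,.023,12); place(bay(*CT,.042),-8.3,z)
z=pick((.6125,.187),-4.1,.061,15); place(bay(*ST,.01),-4.1,z)
manip.move_ptp([.45,0.1,.35],rot(0))
C={n:manip.get_image(n) for n in("scene","side")}
cv2.imwrite("pics/s4.png",C["scene"]["frame"][:,:,::-1]); cv2.imwrite("pics/d4.png",C["side"]["frame"][:,:,::-1])
P,hsv,ok=cloud(C["scene"])
for nm,b,h in [("vr",bay(*CA,-.042),.094),("vg",bay(*CA,.042),.094),("cw",bay(*CT,-.042),.059),("cy",bay(*CT,.042),.059),("bo",bay(*ST,.01),.095)]:
    p=top(P,ok,b,h); print(nm,b.round(4),len(p),rect(p),np.median(p[:,2]).round(4))
print(manip.read_state()["time_s"])
```

```text
grip [0.4233 0.145  0.023 ] open 0.036 F 12.0 [0.1 0.5 0.8]
up 0.0354 t 46.925
set [0.4691 0.3972 0.027 ] dz 0.0039 df 8.08 open 0.0359
t 54.6667
grip [0.6124 0.187  0.061 ] open 0.0356 F 15.0 [0.5 0.4 1.5]
up 0.0354 t 59.875
set [0.6424 0.001  0.065 ] dz 0.0041 df 2.28 open 0.0357
t 66.725
vr [ 0.4965 -0.4173] 222 (array([ 0.4972, -0.4195]), array([0.037 , 0.0389]), -56.1) 0.0935
vg [ 0.4815 -0.3347] 196 (array([ 0.4839, -0.3359]), array([0.0358, 0.0379]), 88.5) 0.0937
cw [0.4569 0.3139] 211 (array([0.4578, 0.3104]), array([0.0407, 0.0596]), -8.3) 0.0582
cy [0.4691 0.3971] 204 (array([0.4708, 0.3944]), array([0.0385, 0.0605]), -8.5) 0.0581
bo [0.6422 0.001 ] 200 (array([ 0.6429, -0.0015]), array([0.0327, 0.0364]), 68.8) 0.0942
67.7917
```

View pics/s4.png

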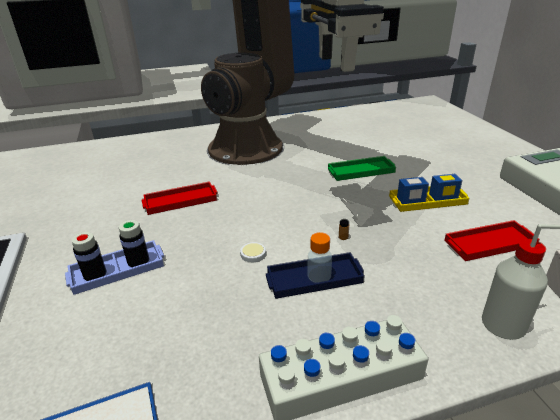

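View pics/d4.png

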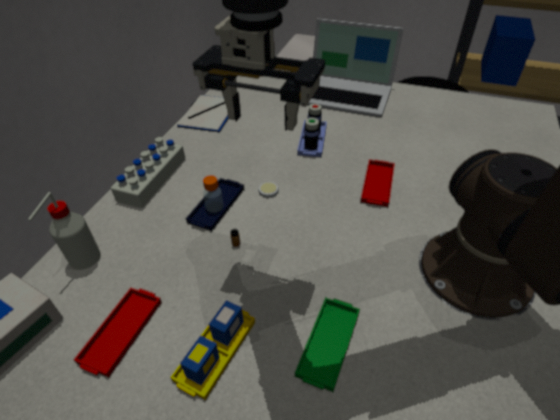

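Both views show all five things upright in their trays. In the scene view the vessels are at (88,257) and (132,245), the cartons at (412,190) and (446,187), and the bottle at (320,258). Their tops sit 4 mm above bench-standing height, as they should on the tray floors. The dish (253,251) and vial (344,229) have not moved.

```bash
python3 -c "
from plant import manip
print(manip.sign_off())"
```

```text
the job is handed in; nothing more can be done
None
```

I handed the job in at about 68 s: both vessels are in the carrier, both cartons in the yellow tray and the bottle in the navy spill tray, all upright on the tray floors, and the dish and vial were left where they stood.

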